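# Couple the document camera to its ball mount

## Robot

A 6-joint arm with a two-finger parallel gripper is mounted at the origin on the work surface. World frame = base frame: x ahead of the robot, y to its left, z up, the work surface at z = 0. Lengths are in mm, angles in rad, forces in N, time in s.
With the tool pointing down it reaches from about 400 to 825 mm from the base axis. Payload 7 kg.
Tool frame: the origin (TCP) lies on the mounting face of the last link; the fingertips stand 173 mm ahead of it and the grasp point (between the pads) lies 155 mm ahead of it; z points along the fingers, x is the direction in which the jaws open and shut, and the axes are right-handed (so a half turn about z gives the same grasp; the last joint's range is limited). The gripper opens to 85 mm and grips with 20 to 120 N. Pads are 22 mm wide; open, the fingers measure 114 mm over their backs; the gripper's body (76 mm by 85 mm) begins 54 mm behind the grasp point. The pads swing forward as they close: fully open they stand 13 mm farther back than shut.
Start: joints at [-0.895, 0.359, 0.012, 0, -1.224, -0.288], TCP at [255.226, -624.865, 404.702] pointing down, gripper open.
Joint ranges: [-3.07, 3.07], [-1.43, 2.12], [-1.02, 1.25], [-3.03, 1.67], [-3.05, -0], [-3.03, 3.03]. Speed limits (rad/s): [2.39, 2.39, 3.01, 3.14, 3.14, 3.14].

## Interface

Orientations are given as a unit quaternion [x, y, z, w].
In Python, from workcell import bot gives the robot as it stands.
- The arm moves only by the tool carry_out, never from a script. Its argument "increments" is a list of rows, each a list of 2 entries, a list of its own where there are three numbers: the shift along the world's x, y, z in units of 200 mm (1.0 is 200 mm), then the turn about the world's z in units of 90 degrees (1.0 is 90 degrees). In form: [[[dx, dy, dz], yaw], ...]. A call has 1 to 10 rows; each row is the pose to reach, as a shift and turn from the pose commanded when the call began; what a row does not reach only later rows make up. A row lasts 1/10 s, in which the tool goes at most 50 mm and 8.59 degrees, less where a joint would pass 70% of its speed; a pose out of reach is approached as far as the arm can. A call with a number of a shift or a turn outside -1 to 1 is refused whole. A call with a gripper value outside its range is refused whole. "claw" is the gripper's target within -1 to 1 (shut at 1, half-way at 0, fully open at -1), set as the call begins (left out, the last holds). The fingers move at their own pace and stop on an object; "squeeze" is the grip in N (left out, the last holds). Time passes only in rows, so rows that repeat a pose let the fingers close. It gives the time, the measured TCP pose, the force and the opening at its end, in the units of the state.
- bot.read_state(): the state, without advancing time (a new reading comes with each control period).
- bot.capture(name): name is "scene" or "top" or "wrist"; returns (picture, depth): 420x560x3 uint8, red, green, blue; 420x560 float32, mm along the optical axis (not along the pixel's ray), 0 where there is no reading.
- bot.calibration(name): a dict with "fx", "fy", "cx", "cy" (pixels), "pose" (4x4, takes a point from camera to world coordinates). Camera axes: x right, y up, looking along -z (the intrinsics and any distortion apply to the point x, -y, -z); pixel columns grow to the right and rows downward; lengths in mm; the calibration is good to about 2 mm. A picture is of the moment at which its call begins: read the wrist's pose just before it. calibration takes no time and is no camera call; for the wrist camera it gives the pose at the moment of the call.
- bot.job_done(): hands the job in, once; it reports no verdict.
The state is a dict: "time_s": time; "qpos": joint angles; "dq": joint speeds; "joint_efforts": joint torques, N m; "position": TCP position; "eef_rot": TCP orientation; "contact_force": force on the tool from outside, world axes, zero at the start; "wrist_torque": the same for the moment, N m; "opening": finger opening in mm.
Only numpy, scipy, OpenCV 4.12 (cv2) and the standard library are available. Lean on these libraries where they do the work, as an engineer would, in place of code of your own. Each camera call takes 0.05 s, during which the arm holds its last target.

## Task

Mount the document camera head on the ball of the mount with the green collar (not the yellow one): raise the head's red lever upright, lower its socket all the way onto the ball with the lever still up, then press the lever fully down to lock it. Leave the head sitting level on the green mount with the lever down, and let go.

Things in the scene. Friction and masses are not known exactly. Their poses are not given: they have to be found in the camera images.
- head_socket (a point): Loose camera head, 0.8 kg: white bell socket, 84 mm wide at its open bottom rim, 60 mm at the top, 65 mm tall, rim down. Point on its axis 34 mm above the rim, where the ball's centre sits when home. z up; x along the lowered lever; camera boom to -x, 140 mm long. Flared mouth centres itself from 10 mm off. Lever pivot: line along y, 38 mm above this point. Lever's hook, when down, bars the ball.
- lever (a joint): Angle of the red lever on top of the head: 0 = down (level, locked, hook under the ball), 1.57 = upright, stop at 1.6. Stays where it is left (stiff hinge, about 1 N at the grip). Held upright by its roller it serves as carrying handle: the head hangs below it, nearly level. It starts down or nearly so (up to 0.25).
- lever_grip (a point): Centre of the red grip roller at the lever's end, 88 mm from the pivot: 20 mm across, 26 mm long along the head's y; pinched on its end faces it turns freely, so the lever can swing in the fingers. The bar is 12 mm wide; a steel hook leg hangs from it 48 mm from the pivot, 62 mm long. Axes turn with the lever: x outward along the bar, y along the pivot line. 72 mm above the desk if lever is 0.
- green_mount_ball (a point): Centre of the 40 mm steel ball of the mount with the green collar, fixed, 64 mm above the desk. The ball stands on a thin neck over a flat green disc (108 mm across, top 34 mm below the ball's centre) on a black foot 128 mm across; the head's rim comes to rest on the disc. A like mount with a yellow collar stands near it: leave that empty.

How it is judged (in metres and radians):
On the way, in this order (a step that is already met when the one before it is completed fails the run):
1. the lever is raised upright (above 1.2 rad) while the head is off the ball (value of joint lever above 1.2 rad and distance between head_socket and green_mount_ball above 0.04 m), for 0.2 s.
2. the socket is home on the green mount's ball with the lever still up (above 0.9 rad) (distance between head_socket and green_mount_ball below 0.012 m and angle between head_socket's own z axis and vertical below 0.2 rad and value of joint lever above 0.9 rad), for 0.2 s.
At the end, for the whole second after the job is handed in: The head's socket is home on the green mount's ball (socket point within 12 mm of the ball's centre), level within 10 degrees, and the lever is down within 0.17 rad (10 degrees) (distance between head_socket and green_mount_ball below 0.012 m and angle between head_socket's own z axis and vertical below 0.175 rad and value of joint lever below 0.17 rad); the robot touches nothing.
It also fails if it takes over 58 s, if anything falls off the work surface, if the arm or the gripper's body presses on something with over 40 N, if the wrist force passes 120 N, or if a joint passes its speed limit or range.

## Working session

There is one attempt and no reset: what is moved stays moved. The work goes in short steps, Python scripts to look and compute and a tool call to move; the robot and the scene stay as the last step left them, time stands still between calls to the robot, and variables do not carry over. Pictures are saved under pics/ and viewed, and the job is handed in when it is done.

Besides the shell and the picture viewer there is one more tool, called after "Call:" as name(argument=value, ...), one argument or row to a line, values as JSON. carry_out: Moves the arm, as the interface text tells. Shifts and turns lie within -1 to 1; 1 stands for 200 mm of shift or 90 degrees of turn. Its arguments: {"type":"object","properties":{"increments":{"type":"array"},"claw":{"type":"number"},"squeeze":{"type":"number"}},"required":["increments"]}

```bash
ls; mkdir -p pics
python3 - <<'E'
from workcell import bot
import cv2,numpy as np
s=bot.read_state();print(s)
for n in("scene","top","wrist"):
    c=bot.calibration(n)
    p,d=bot.capture(n)
    cv2.imwrite(f"pics/{n}0.png",p[:,:,::-1]);np.save(f"pics/{n}0.npy",d)
    print(n,c)
E
```

```text
pics
{'time_s': 0.0, 'qpos': array([-8.94934890e-01,  3.59378540e-01,  1.10250867e-02, -3.33352638e-04,
       -1.22411084e+00, -2.88132830e-01]), 'dq': array([ 5.60597003e-04,  9.60195037e-04, -4.46538138e-06,  2.10866900e-03,
        1.98493351e-03,  7.65010148e-04]), 'joint_efforts': array([ 1.82889646e-03, -5.83319306e+01,  2.93409991e+01,  6.93645313e+00,
       -6.13258104e-03, -1.31013869e-05]), 'position': array([ 255.14197385, -624.69627817,  403.75716784]), 'eef_rot': array([ 5.57681832e-01,  8.30054368e-01,  3.98722401e-04, -7.49072602e-04]), 'contact_force': array([0.30343732, 0.37203207, 0.09080034]), 'wrist_torque': array([ 0.01578789,  0.03008008, -0.0380497 ]), 'opening': 85.10268292977618}
scene {'fx': 406.6781146746145, 'fy': 406.6781146746145, 'cx': 288.90043990963613, 'cy': 206.41397396029876, 'pose': array([[-4.71837618e-02, -6.47844825e-01,  7.60309658e-01,
         1.20523884e+03],
       [ 9.98790881e-01, -2.00824639e-02,  4.48717050e-02,
         3.51177833e+01],
       [-1.38010106e-02,  7.61507569e-01,  6.48009070e-01,
         6.49765192e+02],
       [ 0.0
[... 289 characters left out ...]
807e-01,  2.21305116e-02, -2.16886205e-02,
         1.09250062e+01],
       [-2.02041701e-02,  6.52279276e-02,  9.97665830e-01,
         7.80558720e+02],
       [ 0.00000000e+00,  0.00000000e+00,  0.00000000e+00,
         1.00000000e+00]])}
wrist {'fx': 305.03198715093373, 'fy': 305.03198715093373, 'cx': 285.45781560522994, 'cy': 212.4653722824412, 'pose': array([[-3.77725748e-01, -8.94466893e-01, -2.39274397e-01,
         1.94807721e+02],
       [ 9.25915942e-01, -3.64417350e-01, -9.93964977e-02,
        -6.49285023e+02],
       [ 1.71113476e-03, -2.59092595e-01,  9.65850971e-01,
         3.72425401e+02],
       [ 0.00000000e+00,  0.00000000e+00,  0.00000000e+00,
         1.00000000e+00]])}
```

View pics/scene0.png

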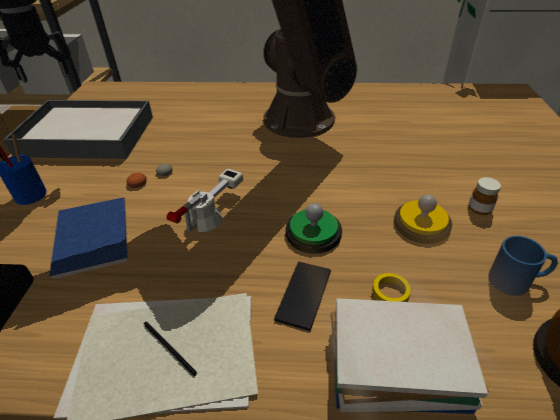

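View pics/top0.png

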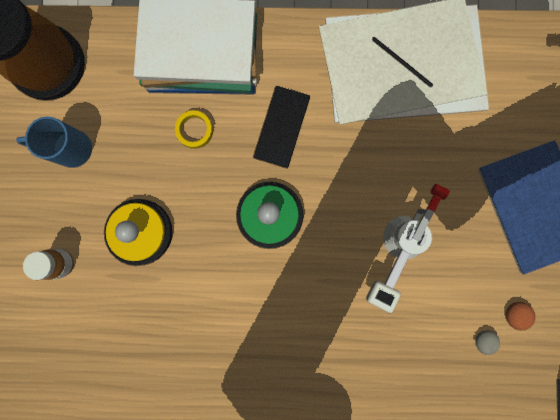

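The top view shows the head at about (412,237), with the red grip at (439,191), the boom end at (384,297) and the green mount's ball at (268,214). The yellow mount is at (137,232). Next I measure these points.

```bash
cat > h.py <<'E'
import numpy as np,cv2
from workcell import bot
def pt(cal,u,v,d):
    c=np.array([(u-cal['cx'])/cal['fx']*d,-(v-cal['cy'])/cal['fy']*d,-d,1]);return (cal['pose']@c)[:3]
def onz(cal,u,v,z):
    o=cal['pose'][:3,3];r=pt(cal,u,v,1.0)-o;return o+r*(z-o[2])/r[2]
def ray(cal,u,v):
    o=cal['pose'][:3,3];r=pt(cal,u,v,1.0)-o;return o,r/np.linalg.norm(r)
def tri(a,b):
    (o1,r1),(o2,r2)=a,b
    A=np.stack([r1,-r2],1);t=np.linalg.lstsq(A,o2-o1,rcond=None)[0]
    p,q=o1+t[0]*r1,o2+t[1]*r2;return (p+q)/2,np.linalg.norm(p-q)
def mask(im,col):
    h=cv2.cvtColor(im,cv2.COLOR_RGB2HSV).astype(int);H,S,V=h[...,0],h[...,1],h[...,2]
    if col=='red':return ((H<4)|(H>175))&(S>190)&(V>60)
    if col=='green':return (H>50)&(H<85)&(S>120)&(V>40)
def blobs(m,mn=30):
    n,l,s,c=cv2.connectedComponentsWithStats(m.astype(np.uint8))
    return [(l==i,s[i],c[i]) for i in range(1,n) if s[i][4]>=mn]
E
python3 - <<'E'
from h import *
for n in("scene","top"):
    im=cv2.imread(f"pics/{n}0.png")[:,:,::-1].copy();d=np.load(f"pics/{n}0.npy");c=bot.calibration(n)
    for col in("red","green"):
        for m,s,ce in blobs(mask(im,col)):
            v,u=np.nonzero(m&(d>0))
            P=np.array([pt(c,a,b,d[b,a]) for a,b in zip(u,v)])
            print(n,col,s,ce.round(1),np.median(P,0).round(1),P.min(0).round(),P.max(0).round())
            if col=='green':
                (x,y),r=cv2.minEnclosingCircle(np.stack([u,v],1).astype(np.float32));print('circ',x,y,r,onz(c,x,y,30))
    g=cv2.resize(im[150:320,350:470] if n=="top" else im[150:250,150:260],None,fx=4 if n=='scene' else 3.4,fy=4 if n=='scene' else 3.4,interpolation=cv2.INTER_CUBIC)
    cv2.imwrite(f"pics/{n}0z.png",g[:,:,::-1])
c=bot.calibration("top");d=np.load("pics/top0.npy")
# ball from depth: points z>50 around green
for (u0,v0,u1,v1,zl) in((240,185,300,245,50),(360,170,460,320,25)):
    P=[];
    for v in range(v0,v1):
        for u in range(u0,u1):
            if d[v,u]>0:
                p=pt(c,u,v,d[v,u])
                if p[2]>zl:P.append(p)
    P=np.array(P);print(len(P),P.mean(0),P.min(0),P.max(0))
    if zl==50:
        A=np.c_[2*P,np.ones(len(P))];s=np.linalg.lstsq(A,(P**2).sum(1),rcond=None)[0];print("sphere",s[:3],np.sqrt(s[3]+s[:3]@s[:3]))
print("ball onz",onz(c,268,214,64))
E
```

```text
scene red [167 207  19  15 104] [174.6 214.4] [ 581.6 -242.1   85.1] [ 545. -258.   80.] [ 593. -229.   91.]
scene green [ 289  210   49   35 1112] [312.9 227.7] [550.3  48.9  30.8] [489.  -5.  18.] [592. 104.  62.]
circ 313.1041564941406 225.5 24.150903701782227 [541.88685144  49.16361589  30.        ]
top red [429 184  20  27 198] [438.  195.8] [ 572.5 -240.5   86.2] [ 547. -259.   79.] [ 591. -228.   93.]
top green [218  84  26   8  85] [232.1  86.6] [772.4 122.9  44.7] [765. 102.  33.] [777. 149.  48.]
circ 230.5 87.5 12.747649192810059 [775.79249092 128.23881973  30.        ]
top green [ 240  185   59   59 2279] [269.3 214.2] [535.6  47.8  30.1] [483.  -5.  16.] [593. 104.  67.]
circ 269.0769348144531 213.92308044433594 29.314258575439453 [536.89259759  48.82415416  30.        ]
396 [535.38227789  48.94464788  77.55405318] [516.65072283  31.02332857  62.53027649] [555.85008802  68.63056958  85.55446997]
sphere [536.17971082  49.56698357  65.06222277] 19.323641793248793
2705 [ 474.39928818 -192.8296182    63.83688294] [ 367.0121329  -259.46160656   25.10410687] [ 591.49018365 -128.36736558   92.54659213]
ball onz [534.5862309   49.01417028  64.        ]
```

```bash
ls pics
```

```text
scene0.npy
scene0.png
scene0z.png
top0.npy
top0.png
top0z.png
wrist0.npy
wrist0.png
```

View pics/top0z.png

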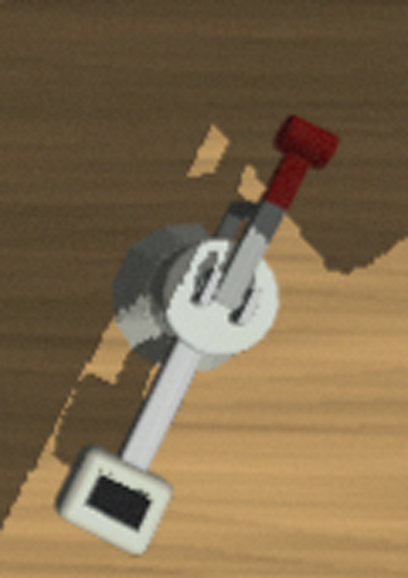

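View pics/scene0z.png

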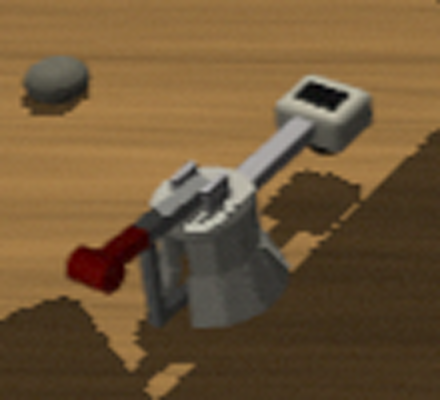

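Run:
```python
from h import *
c=bot.calibration("top");d=np.load("pics/top0.npy");im=cv2.imread("pics/top0.png")[:,:,::-1].copy()
# slice by height, print; roller pixels
P=[];UV=[]
for v in range(170,320):
    for u in range(360,460):
        if d[v,u]>0:
            p=pt(c,u,v,d[v,u])
            if p[2]>25:P.append(p);UV.append((u,v))
P=np.array(P);UV=np.array(UV)
# boom axis direction via PCA of the whole xy
m=P[:,:2].mean(0);w,V=np.linalg.eigh(np.cov((P[:,:2]-m).T));a=V[:,1];a=a if a[0]>0 else -a
n=np.array([-a[1],a[0]])
print("PCA dir deg",np.degrees(np.arctan2(a[1],a[0])))
t=(P[:,:2]-m)@a;s=(P[:,:2]-m)@n
for lo in np.arange(t.min(),t.max(),8):
    k=(t>=lo)&(t<lo+8)
    if k.sum()>3:
        top=P[k,2].max();kk=k&(P[:,2]>top-8)
        xy=m+a*(lo+4)
        print(lo.round(),k.sum(),"zmax %.0f"%top,"s range top %.0f %.0f mid %.1f"%(s[kk].min(),s[kk].max(),(s[kk].min()+s[kk].max())/2),"all %.0f %.0f"%(s[k].min(),s[k].max()),xy.round(0))
```

```text
PCA dir deg -25.28180295344995
-109.0 125 zmax 62 s range top -26 21 mid -2.7 all -26 23 [ 379. -148.]
-101.0 147 zmax 64 s range top -27 21 mid -3.2 all -29 22 [ 386. -151.]
-93.0 139 zmax 64 s range top -26 22 mid -2.4 all -26 22 [ 394. -155.]
-85.0 135 zmax 64 s range top -27 21 mid -2.7 all -27 22 [ 401. -158.]
-77.0 135 zmax 63 s range top -25 22 mid -1.9 all -27 22 [ 408. -162.]
-69.0 66 zmax 60 s range top -23 18 mid -2.8 all -23 20 [ 415. -165.]
-61.0 50 zmax 58 s range top -11 5 mid -2.7 all -11 5 [ 423. -168.]
-53.0 47 zmax 58 s range top -11 6 mid -2.7 all -11 6 [ 430. -172.]
-45.0 46 zmax 59 s range top -11 5 mid -3.0 all -11 5 [ 437. -175.]
-37.0 46 zmax 58 s range top -11 5 mid -3.0 all -11 5 [ 444. -179.]
-29.0 46 zmax 58 s range top -11 5 mid -3.0 all -11 5 [ 452. -182.]
-21.0 45 zmax 58 s range top -12 5 mid -3.1 all -12 5 [ 459. -185.]
-13.0 46 zmax 60 s range top -11 5 mid -3.1 all -11 5 [ 466. -189.]
-5.0 77 zmax 67 s range top -15 9 mid -2.9 all -15 10 [ 473. -192.]
3.0 148 zmax 68 s range top -25 18 mid -3.5 all -25 23 [ 480. -196.]
11.0 168 zmax 68 s range top 
[... 281 characters left out ...]
9 3 mid -3.3 all -30 25 [ 517. -213.]
51.0 86 zmax 81 s range top -9 3 mid -3.2 all -22 21 [ 524. -216.]
59.0 39 zmax 82 s range top -9 3 mid -3.0 all -9 3 [ 531. -220.]
67.0 40 zmax 83 s range top -9 3 mid -3.3 all -9 3 [ 538. -223.]
75.0 64 zmax 84 s range top -10 3 mid -3.3 all -10 3 [ 546. -226.]
83.0 45 zmax 84 s range top -9 3 mid -3.1 all -9 3 [ 553. -230.]
91.0 41 zmax 85 s range top -9 3 mid -3.4 all -9 3 [ 560. -233.]
99.0 40 zmax 85 s range top -9 3 mid -3.4 all -9 3 [ 567. -237.]
107.0 92 zmax 92 s range top -16 9 mid -3.3 all -16 9 [ 575. -240.]
115.0 78 zmax 93 s range top -17 9 mid -3.7 all -17 9 [ 582. -244.]
123.0 25 zmax 89 s range top -15 9 mid -2.8 all -15 9 [ 589. -247.]
```

Call:
carry_out(
  increments=[
    [[0.04, 0.05, 0], -0.01],
    [[0.12, 0.14, 0], -0.04],
    [[0.2, 0.24, 0], -0.07],
    [[0.3, 0.36, 0], -0.1],
    [[0.4, 0.48, 0], -0.13],
    [[0.5, 0.6, 0], -0.17],
    [[0.6, 0.71, 0], -0.2],
    [[0.7, 0.83, 0], -0.23],
    [[0.8, 0.95, 0], -0.26],
    [[0.9, 1.0, 0], -0.3],
  ],
  claw=-1,
  squeeze=60,
)

```text
time_s: 1.15
position: [435.8, -423.0, 404.8]
eef_rot: [0.736, 0.677, 0.0, -0.0]
contact_force: [0.1, -0.4, 0.1]
opening: 85.1
```

Call:
carry_out(
  increments=[
    [[0.1, 0.12, -0.04], -0.03],
    [[0.2, 0.25, -0.1], -0.06],
    [[0.3, 0.37, -0.16], -0.1],
    [[0.4, 0.5, -0.22], -0.13],
    [[0.5, 0.62, -0.3], -0.16],
    [[0.6, 0.75, -0.4], -0.19],
    [[0.68, 0.84, -0.47], -0.22],
    [[0.715, 0.895, -0.52], -0.229],
    [[0.715, 0.895, -0.52], -0.229],
    [[0.715, 0.895, -0.52], -0.229],
  ],
)

```text
time_s: 2.15
position: [578.2, -245.7, 300.4]
eef_rot: [0.845, 0.535, -0.0, -0.0]
contact_force: [-0.1, 0.9, 0.4]
opening: 85.0
```

Run:
```python
from h import *
s=bot.read_state();print(s['position'],s['eef_rot'])
q=s['eef_rot'];print("tool x deg",np.degrees(2*np.arctan2(q[1],q[0])))
for n in("wrist","scene"):
    c=bot.calibration(n);im,d=bot.capture(n);cv2.imwrite(f"pics/{n}1.png",im[:,:,::-1])
    for m,st,ce in blobs(mask(im,'red')):
        print(n,st,ce.round(1),onz(c,*ce,85))
        v,u=np.nonzero(m&(d>0));P=np.array([pt(c,a,b,d[b,a]) for a,b in zip(u,v)])
        k=P[:,2]>86;print(P[k].mean(0),P[k].min(0),P[k].max(0))
```

```text
[ 578.24623528 -245.73831507  300.40940899] [ 8.44933677e-01  5.34870862e-01 -4.20855610e-04 -2.54892900e-04]
tool x deg 64.67031676726283
wrist [ 266  184   39   68 1774] [285.1 223.3] [ 569.97830293 -241.90338469   85.        ]
[ 579.00243677 -246.29353993   88.04354873] [ 568.76226635 -259.5360601    86.01318174] [ 589.92760422 -233.16190856   90.46161872]
scene [167 207  20  15 123] [175.4 214.1] [ 574.88784296 -242.11012796   85.        ]
[ 582.80884093 -245.55926958   88.65219125] [ 572.15754019 -256.96426437   86.19046246] [ 592.55185112 -233.84039163   91.61204854]
```

View pics/wrist1.png

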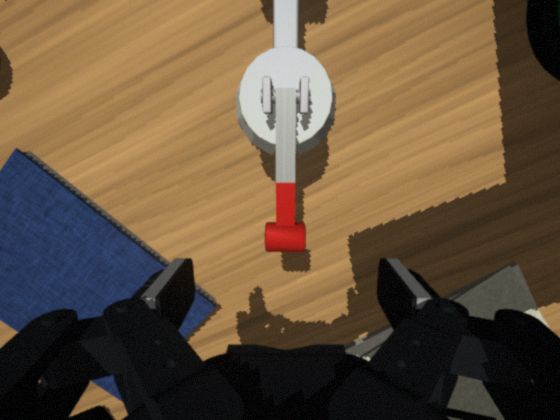

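The wrist view shows the red roller at (285,237), centred between the open fingers. It measures about (579, -246, 81), which agrees with the top view. I go down and pinch it.

Call:
carry_out(
  increments=[
    [[0, 0, -0.04], 0],
    [[0.004, -0.003, -0.12], 0],
    [[0.004, -0.003, -0.2], 0],
    [[0.004, -0.003, -0.27], 0],
    [[0.004, -0.003, -0.31], 0],
    [[0.004, -0.003, -0.32], 0],
    [[0.004, -0.003, -0.32], 0],
  ],
)

```text
time_s: 2.95
position: [579.1, -246.6, 236.6]
eef_rot: [0.845, 0.534, -0.0, -0.0]
contact_force: [0.7, 0.3, 0.5]
opening: 85.4
```

Call:
carry_out(
  increments=[
    [[0, 0, 0], 0],
    [[0, 0, 0], 0],
    [[0, 0, 0], 0],
    [[0, 0, 0], 0],
    [[0, 0, 0], 0],
    [[0, 0, 0], 0],
    [[0, 0, 0], 0],
    [[0, 0, 0], 0],
    [[0, 0, 0], 0],
  ],
  claw=1,
  squeeze=60,
)

```text
time_s: 3.85
position: [579.1, -246.5, 236.7]
eef_rot: [0.845, 0.534, 0.0, 0.0]
contact_force: [0.4, -0.6, 0.2]
opening: 25.0
```

Run:
```python
from h import *
for n in("wrist","scene"):
    im,d=bot.capture(n)
    cv2.imwrite(f"pics/{n}2.png",im[:,:,::-1])
im=cv2.imread("pics/scene2.png")[100:260,110:270];cv2.imwrite("pics/scene2z.png",cv2.resize(im,None,fx=3.5,fy=3.5))
```

```text
(no output)
```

View pics/wrist2.png

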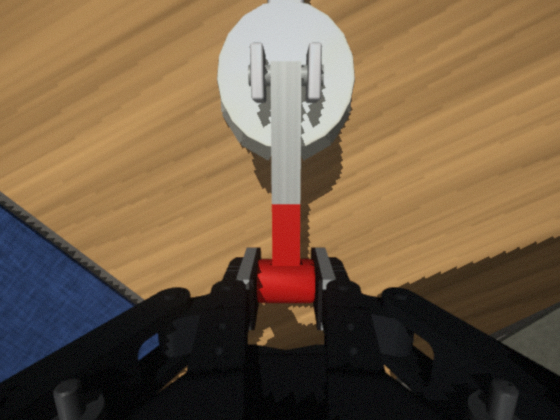

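View pics/scene2z.png

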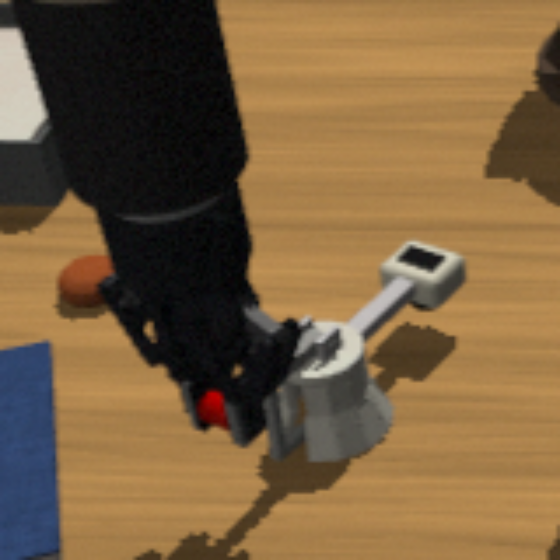

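Run:
```python
import numpy as np
def row(t,t0):
    h=88*(np.cos(t)-np.cos(t0));v=88*(np.sin(t)-np.sin(t0));return [[round(.903*h/200,3),round(-.429*h/200,3),round(v/200,3)],0]
print([row(t,.11) for t in np.linspace(.16,.8,10)])
print([row(t,.8) for t in np.append(np.linspace(.88,1.5,8),[1.5,1.5])])
```

```text
[[[np.float64(-0.003), np.float64(0.001), np.float64(0.022)], 0], [[np.float64(-0.008), np.float64(0.004), np.float64(0.052)], 0], [[np.float64(-0.016), np.float64(0.007), np.float64(0.083)], 0], [[np.float64(-0.025), np.float64(0.012), np.float64(0.112)], 0], [[np.float64(-0.036), np.float64(0.017), np.float64(0.141)], 0], [[np.float64(-0.049), np.float64(0.023), np.float64(0.169)], 0], [[np.float64(-0.064), np.float64(0.03), np.float64(0.195)], 0], [[np.float64(-0.08), np.float64(0.038), np.float64(0.221)], 0], [[np.float64(-0.099), np.float64(0.047), np.float64(0.245)], 0], [[np.float64(-0.118), np.float64(0.056), np.float64(0.267)], 0]]
[[[np.float64(-0.024), np.float64(0.011), np.float64(0.023)], 0], [[np.float64(-0.052), np.float64(0.025), np.float64(0.047)], 0], [[np.float64(-0.082), np.float64(0.039), np.float64(0.068)], 0], [[np.float64(-0.113), np.float64(0.054), np.float64(0.085)], 0], [[np.float64(-0.146), np.float64(0.069), np.float64(0.1)], 0], [[np.float64(-0.179), np.float64(0.085), np.float64(0.111)], 0], [[np.float64(-0.214), np.float64(0.102), np.float64(0.119)], 0], [[np.float64(-0.249), np.float64(0.118), np.float64(0.123)], 0], [[np.float64(-0.249), np.float64(0.118), np.float64(0.123)], 0], [[np.float64(-0.249), np.float64(0.118), np.float64(0.123)], 0]]
```

Call:
carry_out(
  increments=[
    [[-0.003, 0.001, 0.022], 0],
    [[-0.008, 0.004, 0.052], 0],
    [[-0.016, 0.007, 0.083], 0],
    [[-0.025, 0.012, 0.112], 0],
    [[-0.036, 0.017, 0.141], 0],
    [[-0.049, 0.023, 0.169], 0],
    [[-0.064, 0.03, 0.195], 0],
    [[-0.08, 0.038, 0.221], 0],
    [[-0.099, 0.047, 0.245], 0],
    [[-0.118, 0.056, 0.267], 0],
  ],
)

```text
time_s: 4.95
position: [555.2, -235.2, 290.7]
eef_rot: [0.845, 0.534, 0.0, 0.0]
contact_force: [1.8, -1.2, 0.3]
opening: 25.0
```

Call:
carry_out(
  increments=[
    [[-0.024, 0.011, 0.023], 0],
    [[-0.052, 0.025, 0.047], 0],
    [[-0.082, 0.039, 0.068], 0],
    [[-0.113, 0.054, 0.085], 0],
    [[-0.146, 0.069, 0.1], 0],
    [[-0.179, 0.085, 0.111], 0],
    [[-0.214, 0.102, 0.119], 0],
    [[-0.249, 0.118, 0.123], 0],
    [[-0.249, 0.118, 0.123], 0],
    [[-0.249, 0.118, 0.123], 0],
  ],
)

```text
time_s: 5.95
position: [507.1, -212.0, 317.9]
eef_rot: [0.845, 0.535, 0.002, 0.003]
contact_force: [5.2, -2.6, 14.4]
opening: 25.0
```

Run:
```python
from h import *
for n in("wrist","scene"):
    im,d=bot.capture(n)
    cv2.imwrite(f"pics/{n}3.png",im[:,:,::-1])
im=cv2.imread("pics/scene3.png")[100:260,110:270];cv2.imwrite("pics/scene3z.png",cv2.resize(im,None,fx=3.5,fy=3.5))
```

```text
(no output)
```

View pics/wrist3.png

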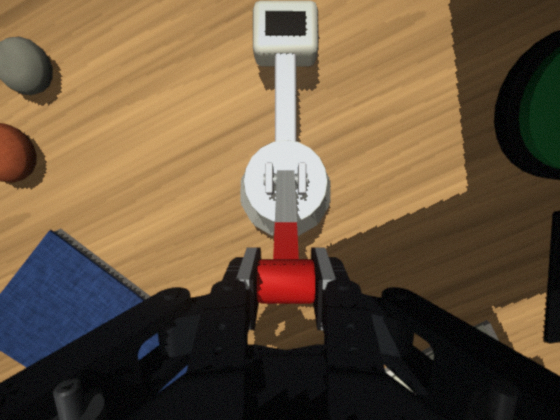

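View pics/scene3z.png

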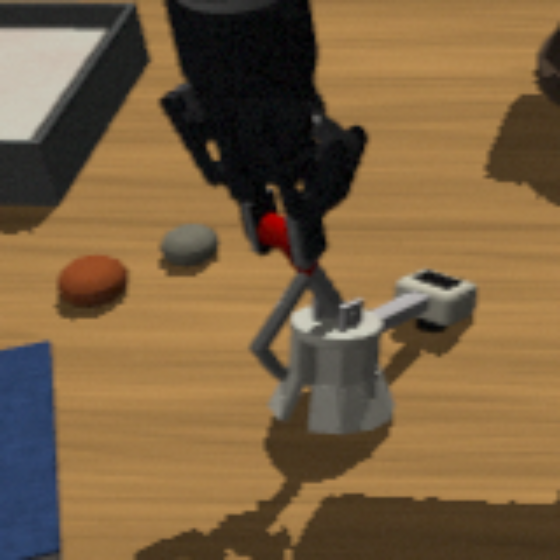

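Run:
```python
from h import *
s=bot.read_state();print(s['time_s'],s['position'],s['eef_rot'],s['contact_force'],s['wrist_torque'],s['dq'].round(3))
c=bot.calibration("wrist");im,d=bot.capture("wrist")
def reg(u0,v0,u1,v1,n):
    P=np.array([pt(c,u,v,d[v,u]) for v in range(v0,v1) for u in range(u0,u1) if d[v,u]>0]);print(n,np.median(P,0).round(1))
reg(250,190,262,200,"plateL");reg(306,190,318,200,"plateR");reg(278,150,292,156,"plate back")
reg(280,70,290,80,"boom far");reg(280,125,290,135,"boom near");reg(272,45,300,52,"camhead front")
reg(281,180,291,190,"bar low");reg(281,210,291,218,"bar mid");reg(270,270,300,280,"roller")
reg(350,100,380,120,"desk")
im,d=bot.capture("top");cv2.imwrite("pics/top3.png",im[:,:,::-1])
im,d=bot.capture("scene");cv2.imwrite("pics/scene3b.png",im[:,:,::-1])
```

```text
6.05 [ 507.25210497 -212.04283074  317.79814709] [0.84478189 0.535098   0.00229483 0.00290195] [ 4.94089349 -2.48538162 14.2850037 ] [-1.04172561 -1.71560914  0.02851322] [-0.001  0.002  0.003  0.002 -0.     0.001]
plateL [ 480.4 -222.2   75. ]
plateR [ 497.2 -186.5   74.7]
plate back [ 463.4 -191.5   65.5]
boom far [ 413.3 -167.9   38. ]
boom near [ 449.2 -184.8   51. ]
camhead front [ 396.8 -159.2   34.8]
bar low [ 479.9 -198.7   94. ]
bar mid [ 490.2 -203.5  121.6]
roller [ 503.  -210.2  167. ]
desk [ 464.2 -113.2   -0.7]
```

View pics/scene3b.png

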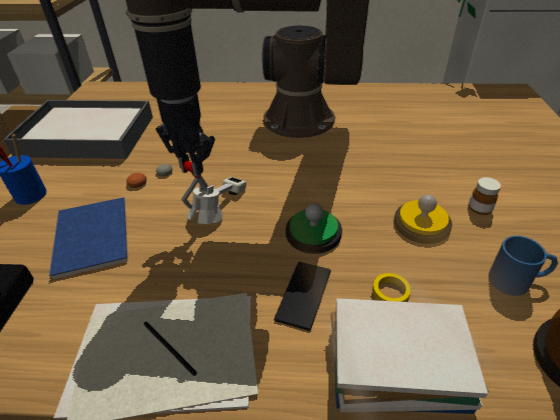

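The head hasn't jammed. It tipped back: the boom now slopes about 18° down, and the bar stands about 68° in the world, which puts the lever joint near 0.9. The force on the tool runs along the bar. Lifting should let the head hang and open the lever.

Call:
carry_out(
  increments=[
    [[0.01, -0.005, 0.02], 0],
    [[0.01, -0.005, 0.05], 0],
    [[0.01, -0.005, 0.09], 0],
    [[0.01, -0.005, 0.14], 0],
    [[0.01, -0.005, 0.2], 0],
    [[0.01, -0.005, 0.26], 0],
    [[0.01, -0.005, 0.32], 0],
    [[0.01, -0.005, 0.38], 0],
    [[0.01, -0.005, 0.4], 0],
    [[0.01, -0.005, 0.4], 0],
  ],
)

```text
time_s: 7.2
position: [507.6, -212.6, 395.5]
eef_rot: [0.845, 0.534, 0.001, 0.0]
contact_force: [-0.6, 0.4, -7.9]
opening: 24.8
```

Run:
```python
from h import *
s=bot.read_state();print(s['time_s'],s['position'],s['eef_rot'],s['contact_force'],s['wrist_torque'])
for n in("wrist","scene"):
    im,d=bot.capture(n)
    np.save(f"pics/{n}4.npy",d);cv2.imwrite(f"pics/{n}4.png",im[:,:,::-1])
im=cv2.imread("pics/scene4.png")[80:240,110:270];cv2.imwrite("pics/scene4z.png",cv2.resize(im,None,fx=3.5,fy=3.5))
```

```text
7.2 [ 507.61162131 -212.64475541  395.45908601] [8.45242678e-01 5.34382311e-01 5.20539568e-04 2.98054562e-04] [-0.63692214  0.3620504  -7.86517918] [ 0.09141728  0.06007469 -0.01403226]
```

View pics/wrist4.png

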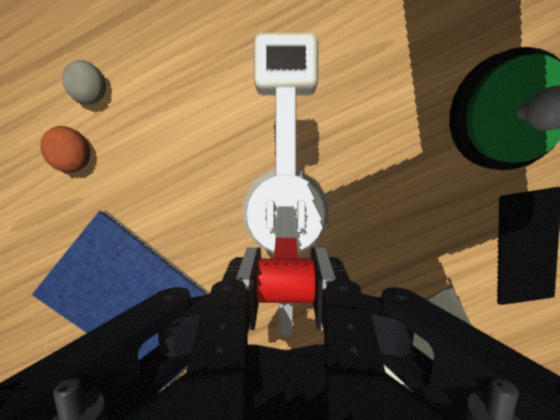

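View pics/scene4z.png

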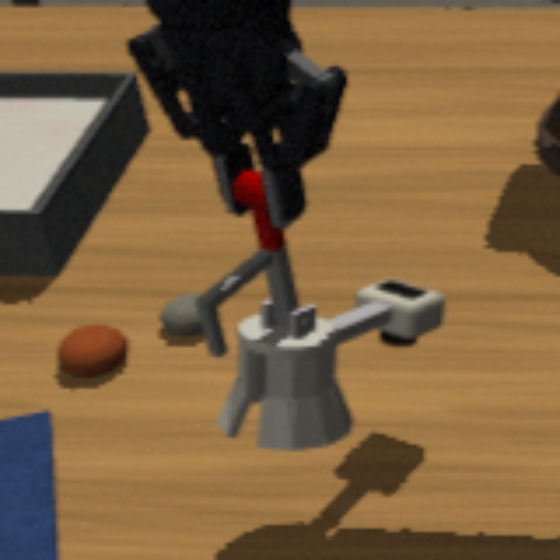

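The head now hangs with the lever nearly upright, and the wrist force of -7.9 N matches its weight. I measure its tilt and axis relative to the tool.

```bash
cat > meas.py <<'E'
from h import *
import sys
s=bot.read_state();c=bot.calibration("wrist");im,d=bot.capture("wrist")
def pts(u0,v0,u1,v1):return np.array([pt(c,u,v,d[v,u]) for v in range(v0,v1) for u in range(u0,u1) if d[v,u]>0])
T=s['position'];a=np.array([.903,-.429,0]);n=np.array([.429,.903,0])
def loc(P):Q=P-T;return np.c_[Q@a,Q@n,Q[:,2]]
# plate
A=loc(pts(240,165,335,262));z0=np.median(A[:,2])
L=loc(pts(252,200,264,225));R=loc(pts(308,200,320,225));B=loc(pts(275,182,297,192))
P=np.vstack([L,R,B]);k=np.linalg.lstsq(np.c_[P[:,:2],np.ones(len(P))],P[:,2],rcond=None)[0]
print("plate slope along x (rad, + = x end up)",k[0],"along y",k[1])
res=A[:,2]-(A[:,:2]@k[:2]+k[2]);q=A[abs(res)<4];print("plate inliers",len(q),"x min/max",q[:,0].min(),q[:,0].max(),"y",q[:,1].min(),q[:,1].max(),"z",np.median(q[:,2])+T[2])
Bm=loc(pts(281,95,292,170));kb=np.polyfit(Bm[:,0],Bm[:,2],1);print("boom slope",kb[0],"y drift",np.polyfit(Bm[:,0],Bm[:,1],1))
E
python3 meas.py
```

```text
plate slope along x (rad, + = x end up) -1.582639201182991 along y -0.014711208245898888
plate inliers 275 x min/max -18.33354541240671 71.15224371031027 y -57.28443493130816 61.76035540067382 z 132.14913867831967
boom slope 0.31503615568615034 y drift [-3.84373741e-04  7.10209635e-01]
```

```bash
cat > m2.py <<'E'
from h import *
s=bot.read_state();T=s['position'];a=np.array([.903,-.429,0]);n=np.array([.429,.903,0])
print(s['time_s'],T.round(1),s['contact_force'].round(1))
for nm in("scene","wrist"):
    c=bot.calibration(nm);im,d=bot.capture(nm)
    V,U=np.mgrid[0:420,0:560];
    D=d.astype(float);X=np.stack([(U-c['cx'])/c['fx']*D,-(V-c['cy'])/c['fy']*D,-D],-1)@c['pose'][:3,:3].T+c['pose'][:3,3]
    Q=X-(T-[0,0,155]);x=Q@a;y=Q@n;z=Q[...,2]
    ok=(d>0)&(abs(x+60)<160)&(abs(y)<60)&(X[...,2]>12)
    # boom: |y|<12, x in -110..-45 , below grip
    b=ok&(abs(y)<7)&(x<-45)&(x>-90)&(z<-60)
    if b.sum()>20:
        k=np.polyfit(x[b],z[b],1);print(nm,"boom",b.sum(),k.round(3),"z@-60",np.polyval(k,-60).round(1))
    m=mask(im,'red')&ok;  # red bar part below roller
    r=m&(z<-14)&(abs(y)<9)
    if r.sum()>5:print(nm,"red bar n",r.sum(),"x,z top->",[(x[r&(z<h)&(z>=h-8)].mean().round(1),h-4) for h in(-14,-22,-30) if (r&(z<h)&(z>=h-8)).sum()])
    R=m&(z>-11)
    if R.sum():print(nm,"roller med x,y,z",np.median(x[R]),np.median(y[R]),z[R].max(), 'n',R.sum())
    p=ok&(z<-50)&(z>-105)&(abs(x)<45)
    np.savez(f"pics/{nm}_loc.npz",x=x,y=y,z=z,ok=ok)
    # bottom of visible
    print(nm,"min z in bell zone",X[...,2][ok&(abs(x)<50)].min())
    cv2.imwrite(f"pics/{nm}_m2.png",im[:,:,::-1])
E
python3 m2.py
python3 - <<'E'
import cv2
im=cv2.imread("pics/scene_m2.png")[90:220,130:260];cv2.imwrite("pics/scene_m2z.png",cv2.resize(im,None,fx=4.6,fy=4.6,interpolation=cv2.INTER_CUBIC))
E
```

```text
7.35 [ 507.6 -212.6  394.2] [ 1.4 -0.4 -6.8]
scene boom 84 [   0.423 -119.819] z@-60 -145.2
scene red bar n 39 x,z top-> [(np.float64(6.1), -18), (np.float64(7.4), -26), (np.float64(7.5), -34)]
scene roller med x,y,z 8.188286710710916 -0.5614084659328473 16.973661710796648 n 78
scene min z in bell zone 76.2881704779719
wrist boom 946 [   0.302 -120.989] z@-60 -139.1
wrist red bar n 57 x,z top-> [(np.float64(-2.6), -18), (np.float64(-2.0), -26), (np.float64(-1.3), -34)]
wrist roller med x,y,z -3.29518044986364 0.39898519866639653 9.569746391971194 n 2371
wrist min z in bell zone 70.66375348309873
```

View pics/scene_m2z.png

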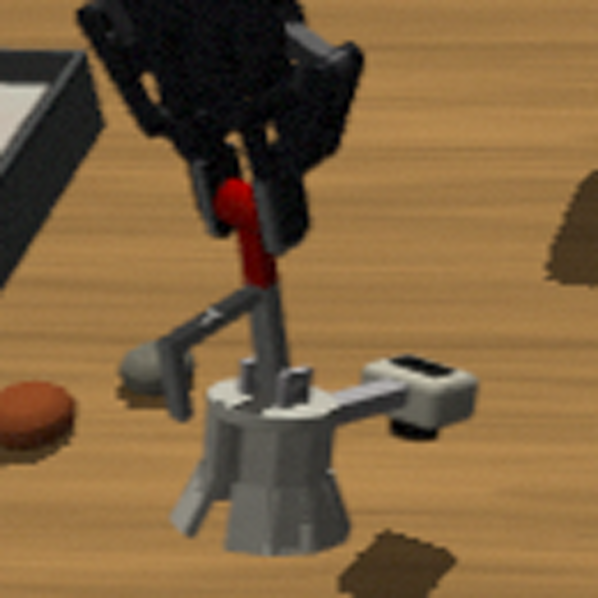

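The boom slopes about 0.30 rad and the bar is about vertical, so the joint is near 1.3, which is too marginal. I set the head back on the desk under a light press to level it and open the lever further.

Call:
carry_out(
  increments=[
    [[0, 0, -0.06], 0],
    [[0, 0, -0.14], 0],
    [[0, 0, -0.22], 0],
    [[0, 0, -0.29], 0],
    [[0, 0, -0.34], 0],
    [[0.02, -0.01, -0.36], 0],
    [[0.045, -0.022, -0.38], 0],
    [[0.07, -0.034, -0.395], 0],
    [[0.09, -0.043, -0.402], 0],
    [[0.09, -0.043, -0.402], 0],
  ],
)

```text
time_s: 8.45
position: [527.9, -222.3, 316.9]
eef_rot: [0.845, 0.535, 0.002, 0.002]
contact_force: [0.5, -2.0, 6.0]
opening: 24.9
```

```bash
python3 m2.py
python3 - <<'E'
import cv2
im=cv2.imread("pics/scene_m2.png")[110:240,130:260];cv2.imwrite("pics/scene_m3z.png",cv2.resize(im,None,fx=4.6,fy=4.6,interpolation=cv2.INTER_CUBIC))
E
```

```text
8.45 [ 527.9 -222.3  316.9] [ 0.5 -2.   6. ]
scene boom 89 [ 1.10000e-02 -1.06802e+02] z@-60 -107.5
scene red bar n 24 x,z top-> [(np.float64(4.8), -18), (np.float64(3.4), -26), (np.float64(2.8), -34)]
scene roller med x,y,z 8.866032119665359 -0.2676515038666013 19.11928692073775 n 69
scene min z in bell zone 12.23641303150714
wrist boom 1230 [ 4.0000e-03 -1.0663e+02] z@-60 -106.9
wrist red bar n 419 x,z top-> [(np.float64(-5.0), -18), (np.float64(-5.6), -26), (np.float64(-6.3), -34)]
wrist roller med x,y,z -2.887228936943763 0.4075564612776297 9.064762573739785 n 2465
wrist min z in bell zone 12.006622573427649
```

View pics/scene_m3z.png

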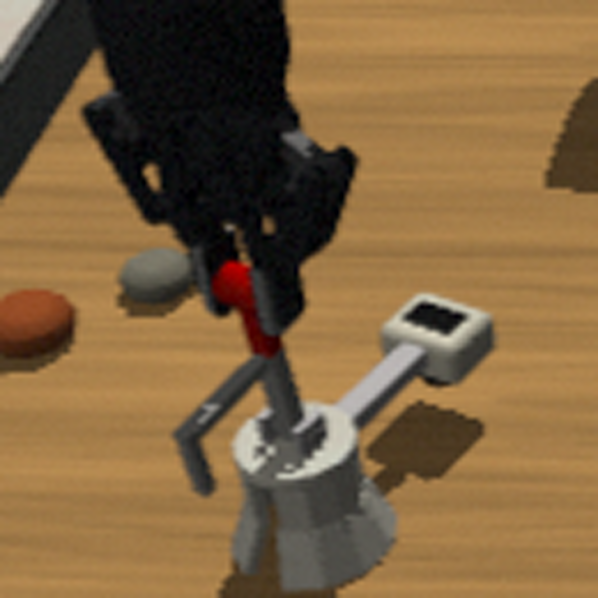

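Call:
carry_out(
  increments=[
    [[-0.015, 0.007, 0], 0],
    [[-0.027, 0.013, 0], 0],
    [[-0.027, 0.013, 0.02], 0],
    [[-0.027, 0.013, 0.05], 0],
    [[-0.027, 0.013, 0.1], 0],
    [[-0.027, 0.013, 0.18], 0],
    [[-0.027, 0.013, 0.28], 0],
    [[-0.027, 0.013, 0.4], 0],
    [[-0.027, 0.013, 0.52], 0],
    [[-0.027, 0.013, 0.6], 0],
  ],
)

```text
time_s: 9.55
position: [520.3, -218.7, 436.5]
eef_rot: [0.845, 0.534, 0.001, 0.0]
contact_force: [-0.7, 0.0, -7.1]
opening: 24.9
```

Call:
carry_out(
  increments=[
    [[0, 0, 0], 0],
    [[0, 0, 0], 0],
    [[0, 0, 0], 0],
  ],
)

```text
time_s: 9.85
position: [519.9, -218.5, 432.9]
eef_rot: [0.845, 0.534, -0.001, -0.001]
contact_force: [0.6, 0.3, -7.6]
opening: 24.6
```

```bash
python3 m2.py
python3 - <<'E'
import cv2
im=cv2.imread("pics/scene_m2.png")[70:200,130:260];cv2.imwrite("pics/scene_m4z.png",cv2.resize(im,None,fx=4.6,fy=4.6,interpolation=cv2.INTER_CUBIC))
E
```

```text
9.85 [ 519.9 -218.5  432.9] [ 0.6  0.3 -7.6]
scene boom 86 [   0.145 -105.172] z@-60 -113.8
scene red bar n 40 x,z top-> [(np.float64(5.7), -18), (np.float64(6.7), -26), (np.float64(6.2), -34)]
scene roller med x,y,z 7.822350980916093 -1.1692678246886594 13.422650847586567 n 83
scene min z in bell zone 116.42963182378901
wrist boom 1151 [ 8.50000e-02 -1.07686e+02] z@-60 -112.8
wrist red bar n 99 x,z top-> [(np.float64(-3.5), -18), (np.float64(-3.0), -26), (np.float64(-2.5), -34)]
wrist roller med x,y,z -3.63152381222667 0.35556700614622583 9.024326874222425 n 2383
wrist min z in bell zone 113.5763208869734
```

View pics/scene_m4z.png

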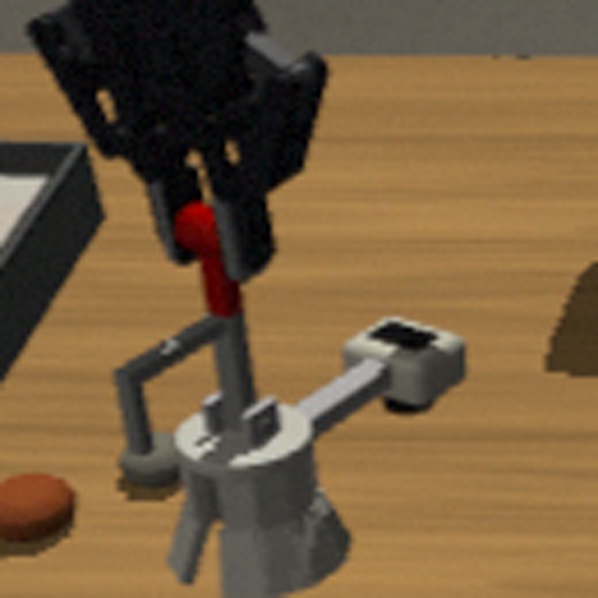

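View pics/wrist_m2.png

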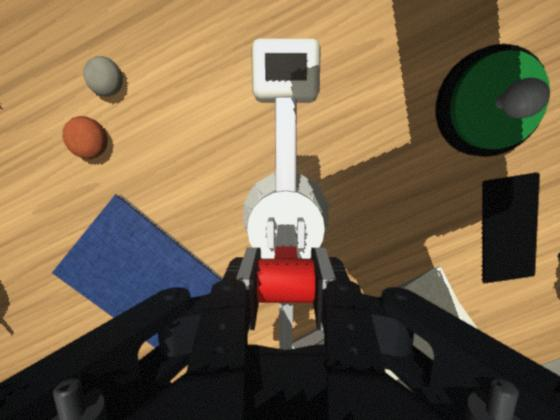

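Run:
```python
import numpy as np
f=np.load("pics/wrist_loc.npz");x,y,z=f['x'],f['y'],f['z']
w=np.s_[185:260,240:335]
X,Y,Z=x[w].ravel(),y[w].ravel(),z[w].ravel()
k=(abs(Y)<34)&(abs(X)<50)&(Z>-108)&(Z<-88)
h,e=np.histogram(Z[k],20);print(h,e.round(0))
k2=k&(abs(Y)>12);p=np.linalg.lstsq(np.c_[X[k2],Y[k2],np.ones(k2.sum())],Z[k2],rcond=None)[0];print(p)
q=k2&(abs(Z-(np.c_[X,Y,np.ones(len(X))]@p))<2.5)
A=np.c_[X[q],Y[q]]
for lo in range(-40,40,5):
    j=(A[:,0]>=lo)&(A[:,0]<lo+5)
    if j.any():print(lo,j.sum(),A[j,1].min().round(1),A[j,1].max().round(1))
```

```text
[  1   2   5  11  15  61 214 639 846 587 401 208  36  12  11  11  18  16
  26  50] [-107. -106. -105. -104. -103. -102. -101. -100.  -99.  -99.  -98.  -97.
  -96.  -95.  -94.  -93.  -92.  -91.  -90.  -89.  -88.]
[ 9.20431776e-02 -3.19287135e-04 -9.87347606e+01]
-20 77 -18.4 19.5
-15 188 -23.8 23.9
-10 226 -26.2 26.4
-5 266 -28.5 28.0
0 232 -29.4 28.8
5 235 -29.5 29.8
10 219 -28.8 29.0
15 207 -28.0 28.3
20 121 -25.8 26.1
25 117 -18.9 19.2
30 2 -17.4 18.5
```

Call:
carry_out(
  increments=[
    [[0, 0.02, 0], 0],
    [[0, 0.07, 0], 0],
    [[0.01, 0.14, 0], 0],
    [[0.01, 0.23, 0], 0],
    [[0.01, 0.33, 0], 0],
    [[0.02, 0.43, 0], 0],
    [[0.02, 0.53, 0], 0],
    [[0.02, 0.63, 0], 0],
    [[0.03, 0.73, 0], 0],
    [[0.03, 0.83, 0], 0],
  ],
)

```text
time_s: 10.95
position: [526.1, -50.7, 434.4]
eef_rot: [0.845, 0.535, 0.0, -0.0]
contact_force: [0.4, 0.6, -7.0]
opening: 24.9
```

Call:
carry_out(
  increments=[
    [[0, 0.1, 0], 0],
    [[0.005, 0.19, 0], 0],
    [[0.01, 0.28, 0], 0],
    [[0.011, 0.36, 0], 0],
    [[0.011, 0.43, 0], 0],
    [[0.011, 0.48, 0], 0],
    [[0.011, 0.515, 0], 0],
    [[0.011, 0.5275, 0], 0],
    [[0.011, 0.5275, 0], 0],
    [[0.011, 0.5275, 0], 0],
  ],
)

```text
time_s: 11.95
position: [528.4, 52.5, 434.3]
eef_rot: [0.845, 0.534, -0.0, 0.0]
contact_force: [0.5, 0.2, -7.5]
opening: 24.9
```

Call:
carry_out(
  increments=[
    [[0, 0, 0], 0],
    [[0, 0, 0], 0],
    [[0, 0, 0], 0],
    [[0, 0, 0], 0],
  ],
)

```text
time_s: 12.35
position: [528.4, 52.7, 434.3]
eef_rot: [0.845, 0.534, -0.0, -0.0]
contact_force: [0.9, 0.6, -6.7]
opening: 24.9
```

```bash
cat > m3.py <<'E'
import numpy as np
f=np.load("pics/wrist_loc.npz");x,y,z=f['x'],f['y'],f['z']
w=np.s_[185:260,240:335]
X,Y,Z=x[w].ravel(),y[w].ravel(),z[w].ravel()
k2=(abs(Y)<34)&(abs(X)<50)&(Z>-108)&(Z<-88)&(abs(Y)>12);p=np.linalg.lstsq(np.c_[X[k2],Y[k2],np.ones(k2.sum())],Z[k2],rcond=None)[0];print(p)
q=k2&(abs(Z-(np.c_[X,Y,np.ones(len(X))]@p))<2.5)
A=np.c_[X[q],Y[q]]
for lo in range(-40,40,5):
    j=(A[:,0]>=lo)&(A[:,0]<lo+5)
    if j.any():print(lo,j.sum(),A[j,1].min().round(1),A[j,1].max().round(1))
E
python3 m2.py; python3 m3.py
python3 - <<'E'
from h import *
im=cv2.imread("pics/scene_m2.png")[70:270,220:420];cv2.imwrite("pics/scene_m5z.png",cv2.resize(im,None,fx=3,fy=3,interpolation=cv2.INTER_CUBIC))
E
```

```text
12.35 [528.4  52.7 434.3] [ 0.9  0.6 -6.7]
scene boom 72 [ 4.30000e-02 -1.05431e+02] z@-60 -108.0
scene red bar n 52 x,z top-> [(np.float64(5.4), -18), (np.float64(5.4), -26), (np.float64(5.0), -34)]
scene roller med x,y,z 7.7073292257330905 -0.3253400702399555 9.020885743510178 n 102
scene min z in bell zone 12.652568316725478
wrist boom 1192 [ 3.40000e-02 -1.07407e+02] z@-60 -109.5
wrist roller med x,y,z -2.1069077929162203 0.027205345205253167 8.33131508469603 n 2011
wrist min z in bell zone 13.560147537985245
[ 4.25258849e-02 -2.96710354e-03 -9.84308421e+01]
-25 65 -17.9 18.6
-20 175 -23.3 23.2
-15 221 -25.6 26.4
-10 274 -28.2 28.7
-5 241 -29.1 29.7
0 235 -29.0 29.9
5 219 -29.3 29.2
10 210 -27.9 28.3
15 186 -25.7 26.2
20 129 -23.4 23.1
25 47 -18.0 18.6
```

View pics/scene_m5z.png

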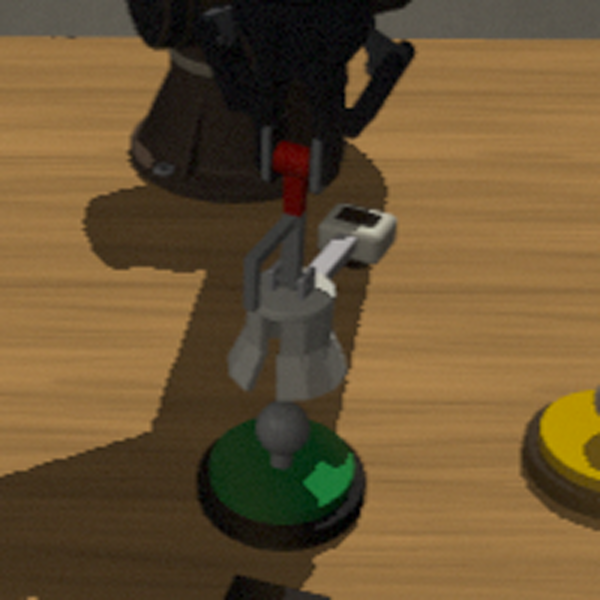

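View pics/wrist_m2.png

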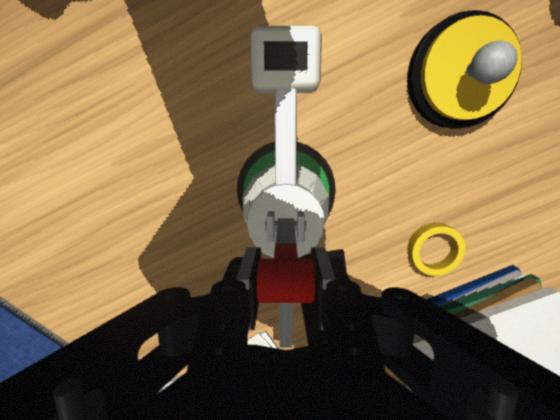

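Scene view: the head hangs level (slope about 0.04), just above the green ball. After settling, the socket sits about 2 mm along +x from the tool, so I shift to match and lower.

Call:
carry_out(
  increments=[
    [[0.01, -0.005, 0], 0],
    [[0.02, -0.01, -0.03], 0],
    [[0.029, -0.013, -0.07], 0],
    [[0.029, -0.013, -0.11], 0],
    [[0.029, -0.013, -0.15], 0],
    [[0.029, -0.013, -0.19], 0],
    [[0.029, -0.013, -0.23], 0],
    [[0.029, -0.013, -0.27], 0],
    [[0.029, -0.013, -0.3], 0],
    [[0.029, -0.013, -0.3], 0],
  ],
)

```text
time_s: 13.45
position: [534.0, 50.2, 373.2]
eef_rot: [0.845, 0.534, -0.001, -0.0]
contact_force: [-0.8, 0.2, -7.7]
opening: 25.0
```

```bash
python3 m2.py; python3 m3.py
python3 - <<'E'
from h import *
im=cv2.imread("pics/scene_m2.png")[100:270,235:405];cv2.imwrite("pics/scene_m6z.png",cv2.resize(im,None,fx=3.5,fy=3.5,interpolation=cv2.INTER_CUBIC))
E
```

```text
13.45 [534.   50.2 373.2] [-0.8  0.2 -7.7]
scene boom 82 [ 8.00000e-02 -1.05362e+02] z@-60 -110.2
scene red bar n 49 x,z top-> [(np.float64(5.2), -18), (np.float64(5.5), -26), (np.float64(5.6), -34)]
scene roller med x,y,z 7.611540849227076 -0.2655124538135373 8.855543485393014 n 98
scene min z in bell zone 12.063227167327113
wrist boom 1189 [ 6.9000e-02 -1.0692e+02] z@-60 -111.1
wrist roller med x,y,z -1.752141934736958 -0.38932052800009065 8.671648661484312 n 1956
wrist min z in bell zone 12.943519271872958
[ 7.28448799e-02  7.35845554e-04 -9.79269616e+01]
-25 5 -12.8 12.6
-20 106 -19.8 20.2
-15 199 -24.3 24.8
-10 247 -26.8 27.2
-5 255 -28.5 28.8
0 247 -29.3 29.7
5 229 -29.3 29.9
10 218 -28.5 29.0
15 194 -28.1 27.6
20 141 -24.9 25.5
25 107 -18.9 19.3
30 12 -15.0 17.1
```

View pics/scene_m6z.png

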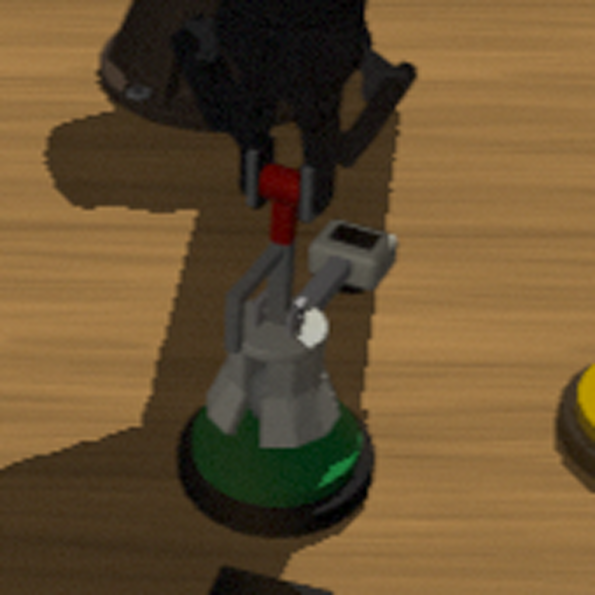

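The ball is entering the socket with no contact load, so I keep lowering.

Call:
carry_out(
  increments=[
    [[0, 0, -0.02], 0],
    [[0, 0, -0.04], 0],
    [[0, 0, -0.06], 0],
    [[0, 0, -0.08], 0],
    [[0, 0, -0.1], 0],
    [[0, 0, -0.12], 0],
    [[0, 0, -0.135], 0],
    [[0, 0, -0.145], 0],
    [[0, 0, -0.155], 0],
    [[0, 0, -0.155], 0],
  ],
)

```text
time_s: 14.55
position: [535.9, 49.9, 347.2]
eef_rot: [0.845, 0.535, 0.003, 0.002]
contact_force: [-2.0, -2.8, 16.0]
opening: 24.9
```

```bash
python3 m2.py; python3 m3.py
python3 - <<'E'
from h import *
im=cv2.imread("pics/scene_m2.png")[110:280,235:405];cv2.imwrite("pics/scene_m7z.png",cv2.resize(im,None,fx=3.5,fy=3.5,interpolation=cv2.INTER_CUBIC))
E
```

```text
14.55 [535.9  49.9 347.2] [-2.  -2.8 16. ]
scene boom 76 [ 9.00000e-03 -1.05291e+02] z@-60 -105.9
scene red bar n 38 x,z top-> [(np.float64(6.5), -18), (np.float64(7.0), -26), (np.float64(7.2), -34)]
scene roller med x,y,z 9.118666314009815 0.2662653456195096 10.3459040771574 n 96
scene min z in bell zone 12.187302373845682
wrist boom 1245 [ 3.00000e-03 -1.07068e+02] z@-60 -107.3
wrist roller med x,y,z -1.4270147904865476 0.2829824130220763 8.511736965734428 n 2120
wrist min z in bell zone 13.828187129389164
[ 1.22501850e-02 -4.57923750e-03 -9.80612711e+01]
-25 35 -16.6 16.8
-20 145 -22.0 22.0
-15 225 -25.1 25.1
-10 254 -28.3 27.3
-5 257 -29.2 28.5
0 240 -29.2 29.5
5 213 -29.3 29.4
10 209 -28.8 28.2
15 184 -26.7 26.7
20 155 -23.6 24.5
25 82 -18.3 19.9
30 3 -12.9 13.0
```

View pics/scene_m7z.png

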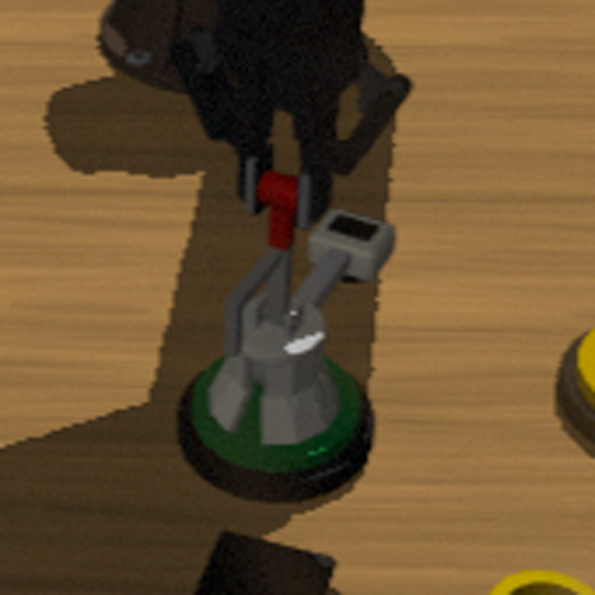

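Seated: the plate measures z≈94 mm (expected 95), the head is level (boom slope 0.00–0.01), and it pushes back with 16 N. Now I swing the lever down in the fingers.

Run:
```python
import numpy as np
f=lambda t:np.array([2.8+79.5*np.cos(t),-1-37.8*np.cos(t),-86.3+88*np.sin(t)])/200
b=np.zeros(3)
for T in (np.linspace(1.48,.85,10),np.append(np.linspace(.78,.0,9),-.04)):
    print([[[float(v) for v in (f(t)-b).round(3)],0] for t in T]);b=f(T[-1]).round(3)
```

```text
[[[0.05, -0.022, 0.007], 0], [[0.078, -0.035, 0.003], 0], [[0.105, -0.048, -0.003], 0], [[0.132, -0.061, -0.011], 0], [[0.158, -0.073, -0.021], 0], [[0.184, -0.086, -0.034], 0], [[0.208, -0.097, -0.048], 0], [[0.232, -0.109, -0.064], 0], [[0.255, -0.12, -0.081], 0], [[0.276, -0.13, -0.101], 0]]
[[[0.021, -0.009, -0.021], 0], [[0.046, -0.022, -0.053], 0], [[0.069, -0.033, -0.088], 0], [[0.089, -0.042, -0.124], 0], [[0.106, -0.05, -0.163], 0], [[0.119, -0.056, -0.204], 0], [[0.128, -0.06, -0.245], 0], [[0.134, -0.063, -0.288], 0], [[0.135, -0.064, -0.33], 0], [[0.135, -0.064, -0.348], 0]]
```

Call:
carry_out(
  increments=[
    [[0.025, -0.011, 0], 0],
    [[0.06, -0.027, -0.002], 0],
    [[0.095, -0.043, -0.006], 0],
    [[0.13, -0.06, -0.014], 0],
    [[0.158, -0.073, -0.024], 0],
    [[0.184, -0.086, -0.037], 0],
    [[0.208, -0.097, -0.051], 0],
    [[0.232, -0.109, -0.067], 0],
    [[0.255, -0.12, -0.084], 0],
    [[0.276, -0.13, -0.104], 0],
  ],
)

```text
time_s: 15.65
position: [591.3, 23.8, 324.9]
eef_rot: [0.845, 0.535, 0.002, 0.002]
contact_force: [2.5, -3.7, 6.0]
opening: 24.8
```

```bash
python3 m2.py
python3 - <<'E'
from h import *
im=cv2.imread("pics/scene_m2.png")[110:280,235:405];cv2.imwrite("pics/scene_m8z.png",cv2.resize(im,None,fx=3.5,fy=3.5,interpolation=cv2.INTER_CUBIC))
E
```

```text
15.65 [591.3  23.8 324.9] [ 2.5 -3.7  6. ]
scene boom 51 [ -0.14  -84.752] z@-60 -76.3
scene roller med x,y,z 7.775360657791984 0.5496244048545804 9.562876229212975 n 74
scene min z in bell zone 12.044381871789142
wrist boom 1266 [  0.47  -39.452] z@-60 -67.6
wrist red bar n 622 x,z top-> [(np.float64(-17.6), -18), (np.float64(-23.4), -26)]
wrist roller med x,y,z -2.684941414301725 0.3000555049074168 7.756391505716465 n 2626
wrist min z in bell zone 14.625528422704917
```

View pics/scene_m8z.png

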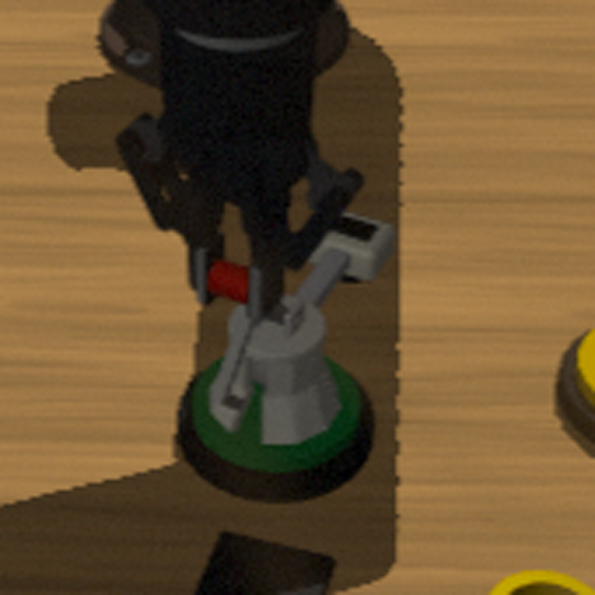

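The lever is about half down with light forces, and the head is unmoved. I continue.

Call:
carry_out(
  increments=[
    [[0.021, -0.009, -0.021], 0],
    [[0.046, -0.022, -0.053], 0],
    [[0.069, -0.033, -0.088], 0],
    [[0.089, -0.042, -0.124], 0],
    [[0.106, -0.05, -0.163], 0],
    [[0.119, -0.056, -0.204], 0],
    [[0.128, -0.06, -0.245], 0],
    [[0.134, -0.063, -0.288], 0],
    [[0.135, -0.064, -0.325], 0],
    [[0.135, -0.064, -0.345], 0],
  ],
)

```text
time_s: 16.75
position: [618.9, 11.2, 255.4]
eef_rot: [0.845, 0.535, 0.002, 0.002]
contact_force: [9.2, -10.2, 18.3]
opening: 24.9
```

```bash
cat > m5.py <<'E'
from h import *
s=bot.read_state();print(s['time_s'],s['position'].round(1),s['contact_force'].round(1),s['wrist_torque'].round(2))
for n in("wrist","scene"):
    im,d=bot.capture(n);cv2.imwrite(f"pics/{n}_m5.png",im[:,:,::-1])
im=cv2.imread("pics/scene_m5.png")[110:280,235:405];cv2.imwrite("pics/scene_m9z.png",cv2.resize(im,None,fx=3.5,fy=3.5,interpolation=cv2.INTER_CUBIC))
E
python3 m5.py
```

```text
16.75 [618.9  11.2 255.4] [  9.2 -10.2  18.3] [-3.66 -2.98  0.19]
```

View pics/scene_m9z.png

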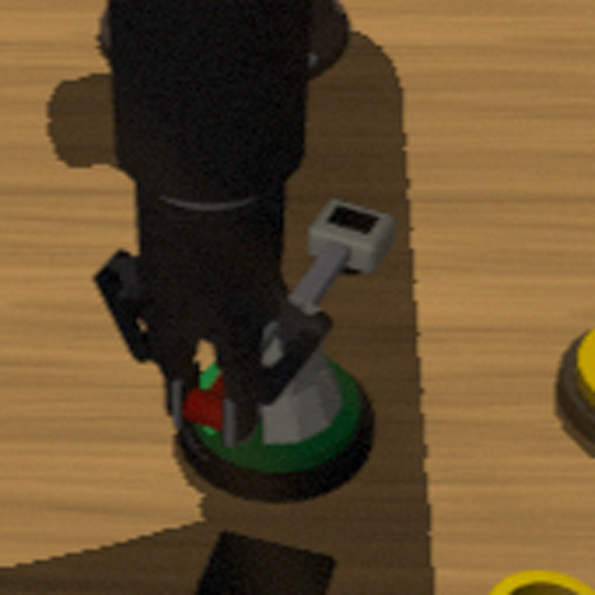

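View pics/wrist_m5.png

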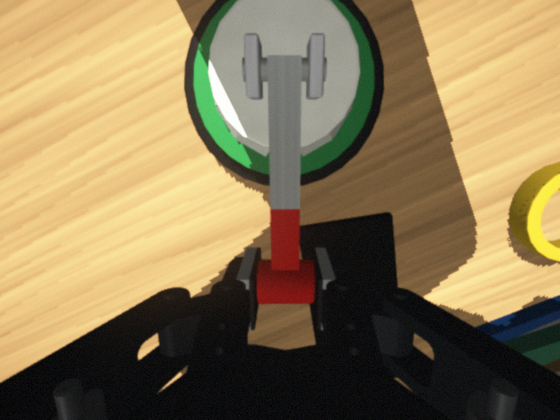

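Grip z≈100 mm gives a lever angle near 0, on its stop. I ease the press, open and retreat upward.

Call:
carry_out(
  increments=[
    [[0, 0, 0.005], 0],
    [[0, 0, 0.01], 0],
    [[0, 0, 0.01], 0],
    [[0, 0, 0.01], 0],
    [[0, 0, 0.01], 0],
    [[0, 0, 0.01], 0],
    [[0, 0, 0.01], 0],
    [[0, 0, 0.01], 0],
  ],
  claw=-1,
)

```text
time_s: 17.65
position: [616.4, 11.4, 255.5]
eef_rot: [0.845, 0.534, -0.0, -0.0]
contact_force: [-0.4, 0.3, -0.3]
opening: 85.1
```

Call:
carry_out(
  increments=[
    [[0, 0, 0.02], 0],
    [[0, 0, 0.06], 0],
    [[0, 0, 0.12], 0],
    [[0, 0, 0.2], 0],
    [[0, 0, 0.28], 0],
    [[0, 0, 0.36], 0],
    [[0, 0, 0.44], 0],
    [[0, 0, 0.5], 0],
    [[0, 0, 0.5], 0],
  ],
)

```text
time_s: 18.55
position: [616.9, 11.5, 358.2]
eef_rot: [0.845, 0.535, 0.002, 0.001]
contact_force: [-0.5, -0.7, 0.5]
opening: 85.2
```

Run:
```python
from h import *
s=bot.read_state();print(s['time_s'],s['position'].round(1),s['contact_force'].round(1))
T=np.array([537,49.2,0]);a=np.array([.903,-.429,0]);n=np.array([.429,.903,0])
for nm in("wrist","top","scene"):
    c=bot.calibration(nm);im,d=bot.capture(nm);cv2.imwrite(f"pics/{nm}_f.png",im[:,:,::-1])
    V,U=np.mgrid[0:420,0:560];D=d.astype(float);X=np.stack([(U-c['cx'])/c['fx']*D,-(V-c['cy'])/c['fy']*D,-D],-1)@c['pose'][:3,:3].T+c['pose'][:3,3]
    Q=X-T;x=Q@a;y=Q@n;z=X[...,2]
    m=mask(im,'red')&(d>0)&(abs(y)<25)&(x>30)&(x<120)
    if m.sum():
        print(nm,"red zmax",z[m].max().round(1))
    b=(d>0)&(abs(y)<5)&(z>70)&(z<150)&(x>34)&(x<72)
    if b.sum()>20:print(nm,"bar fit",np.polyfit(x[b],z[b],1).round(3),b.sum())
    p=(d>0)&(abs(y)>15)&(z>85)&(z<105)&(np.hypot(x,y)<33)
    if p.sum()>20:
        print(nm,"plate fit",np.linalg.lstsq(np.c_[x[p],y[p],np.ones(p.sum())],z[p],rcond=None)[0].round(3),p.sum(),"x",x[p].min(),x[p].max(),"y",y[p].min(),y[p].max())
    b=(d>0)&(abs(y)<6)&(z>60)&(z<110)&(x<-45)&(x>-85)
    if b.sum()>20:print(nm,"boom fit",np.polyfit(x[b],z[b],1).round(3),b.sum())
```

```text
18.55 [616.9  11.5 358.2] [-0.5 -0.7  0.5]
wrist red zmax 112.5
wrist bar fit [1.00000e-03 1.06117e+02] 700
wrist plate fit [-0.0000e+00  2.0000e-03  9.4125e+01] 2138 x -23.891870609466604 26.335665984586814 y -29.663144855697997 29.684364335495225
wrist boom fit [2.0000e-03 8.5245e+01] 510
top red zmax 318.5
top bar fit [1.00000e-03 1.06873e+02] 136
top plate fit [4.0000e-03 2.0000e-03 9.4837e+01] 365 x -24.41912551914996 24.26054184751089 y -30.019928606350362 29.460150329535878
top boom fit [-6.0000e-03  8.5689e+01] 159
scene red zmax 115.2
scene bar fit [7.2000e-02 9.5908e+01] 83
scene plate fit [-1.0900e-01 -3.3000e-02  9.5139e+01] 172 x -19.084856053674244 26.101063516997517 y -28.300760252328015 29.88961219253901
scene boom fit [-1.1000e-02  8.6108e+01] 53
```

View pics/wrist_f.png

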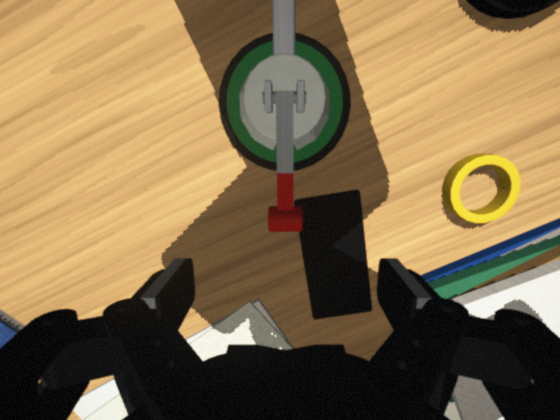

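View pics/scene_f.png

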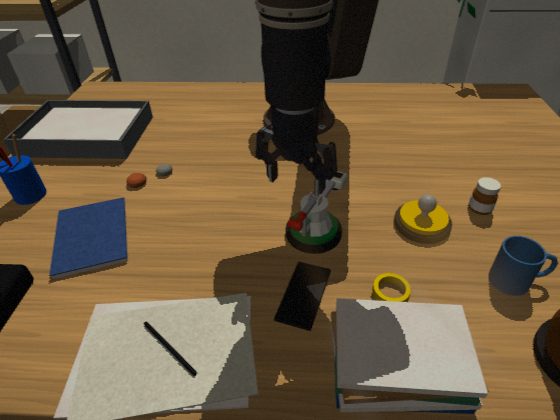

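The wrist and scene views show the head level on the green mount and the lever down (roller at (285,218) in the wrist view). The lever and plate slopes are about 0, the plate is at z≈94–95 mm as expected, and the gripper is clear. I hand in.

```bash
python3 -c "
from workcell import bot
print(bot.job_done())"
```

```text
the job is handed in; nothing more can be done
None
```

The camera head is on the green mount, level, with the lever down. The gripper had let go and moved about 100 mm clear before I handed the job in at about 18.7 s.

**What I did:** I pinched the red roller, raised the lever and carried the head to the green ball. I lowered it until it pushed back with 16 N, then swung the lever down to its stop, opened the gripper and backed off.

**Last checks (wrist and top cameras):**

| Check | Measured | Expected |
|---|---|---|
| Top plate height | 94–95 mm | 95 mm |
| Plate and boom slope | within 0.006 rad | level |
| Lever bar slope | 0.001 rad | 0 |
| Plate centre to my estimate of the ball's centre | about 1–2 mm | under 12 mm |
| Wrist force after letting go | about 0 N | 0 N |

**What went wrong or disagreed:**
- **First raise:** the head tipped back about 18° on the desk with the lever only near 0.9 rad. I lifted it, set it back down under a light press to level it, and then the lever read about 1.5 rad.
- **Lever angles:** the raised-lever readings are estimates from the images. I had no direct joint reading.
- **Scene camera:** in the last check its fits for the lever bar (0.07 rad) and plate (-0.11 rad) disagreed with the other two cameras. It viewed them obliquely with few pixels, so I trusted the wrist and top views.

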